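Pack the weather-station kit tray

TASK

Finish packing the weather-station kit tray: lay the longer of the two white mounting arms flat in the tray's long narrow compartment, and the black pole clamp with the larger ring flat in the tray's other empty compartment, each centred in its compartment and lined up along it, either way round, underside down. Put them down rather than dropping them, and leave the shorter arm and the smaller clamp where they lie.

Things in the scene. Friction and masses are not known exactly. Their poses are not given: they have to be found in the camera images.
- bracket_mid (a point): Longer white plastic mounting arm, loose: flat strip 150 (x) x 34 (y) x 5 mm, underside down, with a raised box in its middle to hold it by, 34 (x) x 28 (y), top 36 mm above the underside; 60 g. Point: centre of the box, 18 mm above the underside; z up. Grip the box along y; the strip sticks out 3 mm beyond it on each side, so keep fingertips over 5 mm above the underside.
- bracket_short_mid (a point): The shorter white mounting arm, to be left alone: strip 100 x 34 x 5 mm with the same raised box. This point is the centre of its box, 18 mm above the underside; x along the strip.
- clamp_stem (a point): Where to hold the larger black plastic pole clamp, loose, lying flat: centre of its straight stem, 16 mm wide (y), 24 mm high; 12 mm above the underside. x runs along the stem to the ring, z up. The stem is free for 28 mm along -x (end block) and 20 mm along +x (ring). Grip it along y.
- clamp_mid (a point): Middle of the same larger clamp, 22 mm from clamp_stem along +x, same axes and height. The clamp is 120 long (x, 60 mm each way) x 56 wide x 24 mm high, 70 g: at +x a ring of 56 mm outer, 42 mm inner diameter, centred 26 mm from this point, with two small ears at the far side; at the -x end a cross block 10 x 36 mm (x, y).
- clamp_small_mid (a point): Middle of the smaller black pole clamp, to be left alone: 80 long (x) x 36 wide x 24 mm high, ring of 36 mm outer diameter. 12 mm above its underside.
- slot_long (a point): Centre of the floor of the long narrow compartment of the kit tray (dark grey floor, pale grey walls): 60 (x) x 180 mm (y), so its long direction is y. The tray is fixed, 218 (x) x 188 mm (y), and lies turned on the table; floor 3 mm above the table, walls 4 mm thick, their tops 7 mm above this point.
- slot_wide (a point): Centre of the floor of the other empty compartment of the same tray: 146 (x) x 84 mm (y), so its long direction is x. Same floor and wall heights. The tray's third compartment, on its +y side, already holds a flat black solar panel, lower than the walls.

How it is judged:
By the outcome, as a careful person would: the job done as asked, in the order asked, and still so for the second after the job is handed in, with the robot touching nothing.
It also fails if it takes over 56 s, if anything falls off the work surface, if the arm or the gripper's body presses on something with over 40 N, if the wrist force passes 120 N, or if a joint passes its speed limit or range.

ROBOT

A 6-joint arm with a two-finger parallel gripper is mounted at the origin on the work surface. World frame = base frame: x ahead of the robot, y to its left, z up, the work surface at z = 0. Lengths are in m, angles in rad, forces in N, time in s.
With the tool pointing down it reaches from about 0.25 to 0.775 m from the base axis. Payload 4 kg.
Tool frame: the origin (TCP) lies midway between the tips of the shut fingers; the grasp point (between the pads) lies robot.grip_point_offset behind it (robot.grip_point_offset is the distance from the TCP to the grasp point, in m); z points along the fingers, x is the direction in which the jaws open and shut, and the axes are right-handed (so a half turn about z gives the same grasp; the last joint's range is limited). The gripper opens to 94 mm and grips with 3 to 60 N. Pads are 16 mm wide; open, the fingers measure 119 mm over their backs; the gripper's body (75 mm by 177 mm) begins 78 mm behind the grasp point.
Start: joints at [-1.222, 0.087, 1.371, -0, 1.684, -0.103], TCP at [0.24, -0.495, 0.206] pointing down, gripper open.
Joint ranges: [-3.1, 3.1], [-0.76, 2.03], [0.27, 2.55], [-1.08, 4.22], [0.17, 2.65], [-2.57, 2.57]. Speed limits (rad/s): [2.79, 2.79, 3.14, 3.14, 3.14, 3.14].

INTERFACE

Orientations are given as [roll, pitch, yaw] about the fixed x, y, z axes, in that order (R = Rz(yaw) Ry(pitch) Rx(roll)).
In Python, from bench import robot, optics, finder gives the robot as it stands. The module is installed in compiled form; this text tells all that it offers.
- The arm moves only by the tool arm_command, never from a script. Its argument "plan" is a list of rows, each a list of 5 numbers: the opening, from 0 (shut) to 1 (fully open), then the shift along the world's x, y, z in m, then the turn about the world's z in degrees. A call has 1 to 10 rows; each row is the pose to reach, as a shift and turn from the pose commanded when the call began; what a row does not reach only later rows make up. A row lasts 1/8 s, in which the tool goes at most 62.5 mm and 10.7 degrees, less where a joint would pass 70% of its speed; a pose out of reach is approached as far as the arm can. A call with a gripper value outside its range is refused whole. The fingers move at their own pace and stop on an object; the grip force is fixed at half the most. Time passes only in rows, so rows that repeat a pose let the fingers close. It gives the time, the measured TCP pose, the force and the opening at its end, in the units of the state.
- robot.get_obs(): the state, without advancing time (a new reading comes with each control period).
- optics.snapshot(name): name is "scene" or "top" or "wrist"; returns a dict with "image" (384x512x3 uint8, red, green, blue), "fx", "fy", "cx", "cy" (pixels), "position" and "rotation" of the camera in the world; the wrist camera has in their place "hand_eye" (4x4, takes a point from camera to tool coordinates, whose origin is the TCP and whose axes are the tool frame's). Camera axes: x right, y down, z forward; pixel columns grow to the right and rows downward; lengths in m; the calibration is good to about 2 mm. The wrist camera is an equidistant fisheye: a pixel r from the principal point sees the ray r / f radians off the axis. A picture is of the moment at which its call begins: read the wrist's pose just before it. There is no depth.
- robot.close_job(): hands the job in, once; it reports no verdict.
Trained networks look in the newest picture that a camera, given by its name, has taken for a name from the list of things; names that differ only in an ending like _2 or _b are one class to them, and where a whole thing is asked for, a point or a joint stands for the part that bears it (a point fixed in the world has none). Each returns a list of dicts, best first, with "p" (0 to 1); they miss things now and then, are a little off and sometimes report something else, mostly with a low value. They report only what shows in the picture. A call takes as long as a camera call.
- finder.masks_of(label, camera): "pixels" (384x512 bool, what is visible of it) and "extent" ([left, top, right, bottom] in pixels, round what is visible of it).
The state is a dict: "time": time; "joint_positions": joint angles; "qvel": joint speeds; "joint_torque": joint torques, N m; "tool_pos": TCP position; "ee_rot": TCP orientation; "wrist_force": force on the tool from outside, world axes, zero at the start; "wrist_torque": the same for the moment, N m; "width": finger opening in m.
Only numpy, scipy, OpenCV 4.12 (cv2) and the standard library are available. Lean on these libraries where they do the work, as an engineer would, in place of code of your own. Each camera call takes 0.05 s, during which the arm holds its last target.

## Working session

There is one attempt and no reset: what is moved stays moved. The work goes in short steps, Python scripts to look and compute and a tool call to move; the robot and the scene stay as the last step left them, time stands still between calls to the robot, and variables do not carry over. Pictures are saved under pics/ and viewed, and the job is handed in when it is done.

Besides the shell and the picture viewer there is one more tool, called after ">>>" as name(argument=value, ...), one argument or row to a line, values as JSON. arm_command: Moves the arm, as the interface text tells. Its arguments: {"type":"object","properties":{"plan":{"type":"array","items":{"type":"array","items":{"type":"number"}}}},"required":["plan"]}

```bash
mkdir -p pics
cat > h.py <<'E'
import numpy as np,cv2
from bench import robot,optics,finder
def snap(n,f):
    s=optics.snapshot(n); cv2.imwrite('pics/'+f,s['image'][:,:,::-1]); return s
def px2w(s,u,v,z):
    d=np.array([(u-s['cx'])/s['fx'],(v-s['cy'])/s['fy'],1]); R=np.array(s['rotation']); p=np.array(s['position'])
    d=R@d; return p+d*(z-p[2])/d[2]
E
python3 - <<'E'
from h import *
print(robot.get_obs())
s=snap('top','top0.png'); print({k:s[k] for k in s if k!='image'})
for n in ['bracket_mid','bracket_short_mid','clamp_mid','clamp_stem','clamp_small_mid']:
    for r in finder.masks_of(n,'top')[:3]:
        m=r['pixels']; print(n,round(r['p'],2),r['extent'],m.sum())
s=snap('scene','scene0.png')
print(robot.grip_point_offset)
E
```

```text
{'time': 0.0, 'joint_positions': array([-1.22209002e+00,  8.79277639e-02,  1.37220776e+00, -2.64403168e-05,
        1.68355837e+00, -1.03115114e-01]), 'qvel': array([ 0.00035459, -0.00096603,  0.00016185, -0.00119738, -0.00144174,
       -0.00050352]), 'joint_torque': array([ 1.08181721e-03, -3.40176201e+01, -3.02427399e+01,  7.19508086e-02,
        3.30517930e-02, -1.62570095e-04]), 'tool_pos': array([ 0.23993327, -0.49432542,  0.20434262]), 'ee_rot': array([-3.14140251e+00,  2.09278988e-03, -1.11897766e+00]), 'wrist_force': array([-0.62454642, -0.9963316 , -0.11968001]), 'wrist_torque': array([-0.0249869 , -0.04642725,  0.04496707]), 'width': 0.0941688196879637}
{'fx': 407.06665392623887, 'fy': 407.06665392623887, 'cx': 252.98546050495497, 'cy': 193.25090889556313, 'position': array([ 0.43544923, -0.05059928,  0.862127  ]), 'rotation': array([-3.0096738 ,  0.0325446 , -1.56125868])}
bracket_mid 0.71 [271.9, 219.5, 304.7, 290.4] 1180
bracket_short_mid 0.88 [268.8, 143.7, 297.7, 193.1] 773
bracket_short_mid 0.36 [71.2, 148.1, 183.2, 263.4] 9048
clamp_mid 0.66 [371.3, 132.3, 407.3, 184.5] 910
clamp_mid 0.41 [383.1, 234.7, 402.3, 271.6] 470
clamp_stem 0.88 [373.1, 131.0, 408.0, 183.9] 828
clamp_small_mid 0.57 [379.4, 233.8, 401.8, 271.5] 525
clamp_small_mid 0.54 [375.8, 130.7, 408.4, 186.9] 787
0.0188
```

```bash
python3 -c "
import cv2
a=cv2.imread('pics/top0.png');cv2.imwrite('pics/top0b.png',cv2.resize(a,(800,600),interpolation=cv2.INTER_CUBIC))"
```

```text
(no output)
```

View pics/top0b.png

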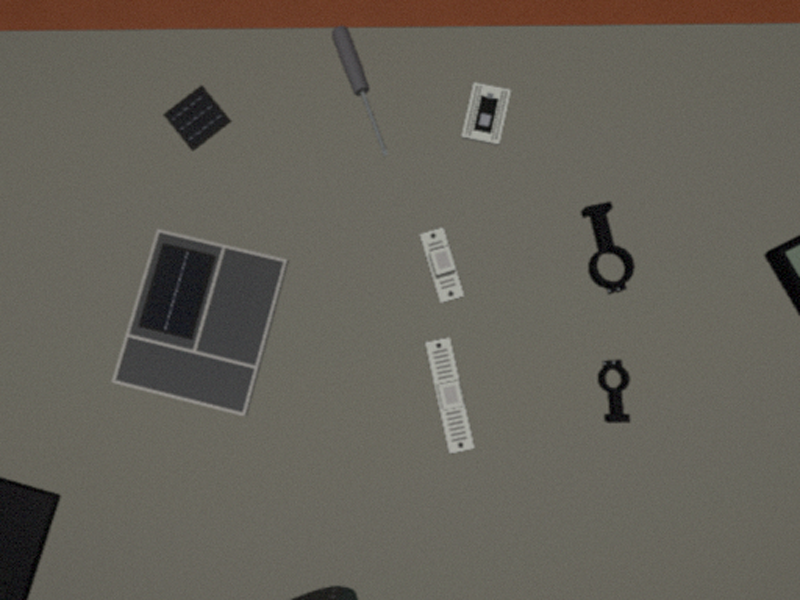

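View pics/scene0.png

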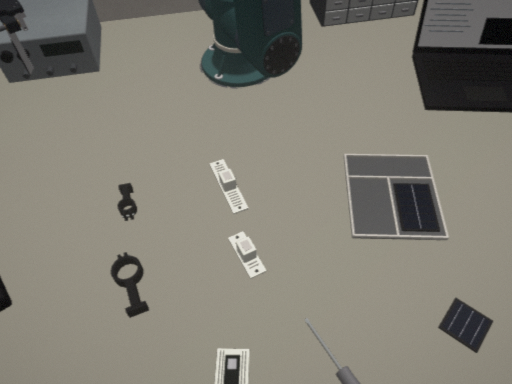

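```bash
cat > m.py <<'E'
from h import *
from scipy.spatial.transform import Rotation as Ro
s=snap('top','top1.png'); s['rotation']=Ro.from_euler('xyz',s['rotation']).as_matrix()
im=s['image'].astype(int); g=im.mean(2)
# world grid rectification at z
def rect(z,x0,x1,y0,y1,st=0.0005):
    xs=np.arange(x1,x0,-st); ys=np.arange(y1,y0,-st)
    X,Y=np.meshgrid(xs,ys,indexing='ij')
    P=np.stack([X,Y,np.full_like(X,z)],-1)-s['position']; c=P@s['rotation']
    u=(c[...,0]/c[...,2]*s['fx']+s['cx']).astype(np.float32); v=(c[...,1]/c[...,2]*s['fy']+s['cy']).astype(np.float32)
    return cv2.remap(s['image'],u,v,cv2.INTER_CUBIC),xs,ys
for n,z,u,v in [('tray',.01,200,322),('bar',.036,450,395),('clamp',.024,608,250),('sb',.036,442,262)]:
    p=px2w(s,u*.64,v*.64,z); print(n,p)
    r=.075 if n!='tray' else .16
    if n=='bar': r=.09
    R,xs,ys=rect({'bar':.005,'sb':.005}.get(n,z),p[0]-r,p[0]+r,p[1]-r,p[1]+r)
    cv2.imwrite(f'pics/r_{n}.png',R[:,:,::-1]); print(R.shape,xs[0],ys[0])
E
python3 m.py
```

```text
tray [0.5194163  0.24373486 0.01      ]
(641, 640, 3) 0.6794163013273817 0.40373485547670357
bar [ 0.42486692 -0.09400534  0.036     ]
(361, 360, 3) 0.5148669150607995 -0.004005335762198997
clamp [ 0.61762158 -0.30459599  0.024     ]
(300, 301, 3) 0.6926215817683279 -0.2295959863289349
sb [ 0.5983352  -0.08378337  0.036     ]
(300, 300, 3) 0.6733352028454802 -0.008783370758214712
```

```bash
cat >> m.py <<'E'
def seg(n,z,cx,cy,r,fn):
    R,xs,ys=rect(z,cx-r,cx+r,cy-r,cy+r); G=cv2.GaussianBlur(R,(0,0),1.5)
    m=fn(G.astype(int)).astype(np.uint8)
    k,l,st,c=cv2.connectedComponentsWithStats(m); 
    i=1+np.argmax(st[1:,4]); m=(l==i).astype(np.uint8)
    cs,_=cv2.findContours(m,cv2.RETR_EXTERNAL,cv2.CHAIN_APPROX_NONE); ct=max(cs,key=len)
    P=np.stack([xs[ct[:,0,1]],ys[ct[:,0,0]]],1)
    rc=cv2.minAreaRect((P*1000).astype(np.float32)); b=cv2.boxPoints(rc)
    e=[(np.linalg.norm(b[i+1]-b[i]),np.degrees(np.arctan2(*(b[i+1]-b[i])[::-1]))%180) for i in (0,1)]
    print(n,'centre',np.round(rc[0],1),'edges',np.round(e,1).tolist(),'area',m.sum()*.25)
    cv2.imwrite(f'pics/seg_{n}.png',np.hstack([R[:,:,::-1],cv2.merge([m*255]*3)]))
    ii,jj=np.nonzero(m); return np.stack([xs[ii],ys[jj]],1)*1000,P*1000
print(rect(.005,.3,.31,-.1,-.09)[0].mean((0,1)))
bar=seg('bar',.005,.425,-.094,.09,lambda G:G.mean(2)>140)
cl=seg('clamp',.012,.617,-.304,.08,lambda G:G.mean(2)<60)
# tray walls
R,xs,ys=rect(.01,.359,.679,.084,.404); 
seg('tray',.01,.519,.244,.16,lambda G:G.mean(2)>125)
E
python3 m.py
```

```text
tray [0.5194163  0.24373486 0.01      ]
(641, 640, 3) 0.6794163013273817 0.40373485547670357
bar [ 0.42486692 -0.09400534  0.036     ]
(361, 360, 3) 0.5148669150607995 -0.004005335762198997
clamp [ 0.61762158 -0.30459599  0.024     ]
(300, 301, 3) 0.6926215817683279 -0.2295959863289349
sb [ 0.5983352  -0.08378337  0.036     ]
(300, 300, 3) 0.6733352028454802 -0.008783370758214712
[106.55102041 104.16553288  94.83446712]
bar centre [425.8 -94. ] edges [[33.900001525878906, 102.4000015258789], [149.5, 12.399999618530273]] area 3917.0
clamp centre [ 624.2 -305.3] edges [[61.400001525878906, 101.5999984741211], [123.0, 11.600000381469727]] area 3394.25
tray centre [493.2 251.9] edges [[158.60000610351562, 166.5], [188.0, 76.5]] area 1494.0
```

```bash
python3 -c "
import cv2,numpy as np
a=cv2.imread('pics/seg_bar.png');b=cv2.imread('pics/seg_clamp.png');c=cv2.resize(cv2.imread('pics/seg_tray.png'),(720,360))
b=cv2.copyMakeBorder(b,0,0,0,80)if 0 else cv2.resize(b,(720,360))
cv2.imwrite('pics/c.png',cv2.resize(np.vstack([cv2.resize(a,(720,360)),b,c]),(400,600)))"
```

```text
(no output)
```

View pics/c.png

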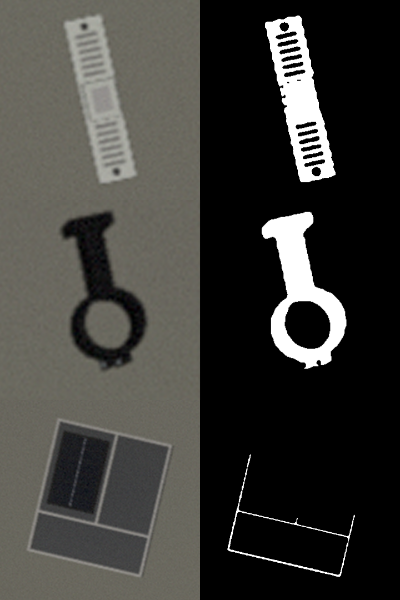

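```bash
cat > fit.py <<'E'
from m import *
from scipy.optimize import minimize
R,xs,ys=rect(.01,.359,.679,.084,.404); G=cv2.GaussianBlur(R,(0,0),1.5).astype(np.float32).mean(2)
def lines():
    t=np.linspace(-1,1,200); o=[]
    H=lambda x0,y0,x1,y1:np.stack([(x0+x1)/2+(x1-x0)/2*t,(y0+y1)/2+(y1-y0)/2*t],1)
    X,Y=107,92; xd=-109+4+60+2  # divider; y divider: -94+4+84+2
    yd=-94+4+84+2
    return np.vstack([H(-X,-Y,-X,Y),H(X,-Y,X,Y),H(-X,-Y,X,-Y),H(-X,Y,X,Y),H(xd,-Y,xd,Y),H(xd,yd,X,yd)])
L=lines()
def f(p):
    a=np.radians(p[2]);c,s_=np.cos(a),np.sin(a)
    X=p[0]+c*L[:,0]-s_*L[:,1]; Y=p[1]+s_*L[:,0]+c*L[:,1]
    v=cv2.remap(G,((ys[0]*1000-Y)/.5).astype(np.float32)[None],((xs[0]*1000-X)/.5).astype(np.float32)[None],cv2.INTER_LINEAR)
    return -v.mean()
best=min((minimize(f,[519+dx,244+dy,-13+da],method='Nelder-Mead',options=dict(initial_simplex=np.array([[519+dx,244+dy,-13+da],[523+dx,244+dy,-13+da],[519+dx,248+dy,-13+da],[519+dx,244+dy,-11+da]]))) for dx in(-4,0,4) for dy in(-4,0,4) for da in(-2,0,2)),key=lambda r:r.fun)
p=best.x; print('tray',p,best.fun)
a=np.radians(p[2]); M=np.array([[np.cos(a),-np.sin(a)],[np.sin(a),np.cos(a)]])
for n,o in [('long',(-75,0)),('wide',(-109+4+60+4+73,-94+4+42))]: print(n,p[:2]+M@o)
# clamp: mask fit, project 3D points of model (z 0 and 24) -> compare silhouette
cam=s; Gi=cv2.GaussianBlur(s['image'],(0,0),.7).mean(2)
dark=np.clip((100-Gi)/80,0,1)
S=4
def proj(P):
    c=(P/1000-s['position'])@s['rotation']; return np.stack([c[:,0]/c[:,2]*s['fx']+s['cx'],c[:,1]/c[:,2]*s['fy']+s['cy']],1)
th=np.linspace(0,2*np.pi,80)
parts=[np.stack([26+28*np.cos(th),28*np.sin(th)],1),np.array([[-60,-18],[-50,-18],[-50,18],[-60,18]]),np.array([[-55,-8],[0,-8],[0,8],[-55,8]])]
u0,v0=355,115
def ren(q):
    a=np.radians(q[2]);M=np.array([[np.cos(a),-np.sin(a)],[np.sin(a),np.cos(a)]])
    im=np.zeros((90*S,70*S),np.uint8)
    def W(b,z): 
        w=q[:2]+b@M.T; return (proj(np.c_[w,np.full(len(w),z)])+.5-[u0,v0])*S-.5
    for b in parts:
        pts=np.vstack([W(b,0),W(b,24)]).astype(np.float32)
        cv2.fillConvexPoly(im,np.round(cv2.convexHull(pts)*16).astype(np.int32),255,shift=4)
    h=np.stack([26+21*np.cos(th),21*np.sin(th)],1)
    A=np.zeros_like(im);B=np.zeros_like(im)
    cv2.fillPoly(A,[np.round(W(h,0)*16).astype(np.int32)],255,shift=4);cv2.fillPoly(B,[np.round(W(h,24)*16).astype(np.int32)],255,shift=4)
    im[(A>0)&(B>0)]=0
    return cv2.resize(im,(70,90),interpolation=cv2.INTER_AREA)/255.
D=dark[v0:v0+90,u0:u0+70]
def fc(q): return ((ren(q)-D)**2).mean()
r=None
for q0 in ([624,-305,-168.4],[618,-306,-170],[628,-303,-166]):
    t=minimize(fc,q0,method='Nelder-Mead',options=dict(initial_simplex=np.array(q0)+np.vstack([np.zeros(3),np.diag([4,4,3])])))
    if r is None or t.fun<r.fun:r=t
print('clamp',r.x,r.fun, 'stem',r.x[:2]-22*np.array([np.cos(np.radians(r.x[2])),np.sin(np.radians(r.x[2]))]))
cv2.imwrite('pics/cf.png',cv2.resize((np.hstack([D,ren(r.x),abs(D-ren(r.x))])*255).astype(np.uint8),None,fx=3,fy=3))
E
python3 fit.py|tail -5
```

```text
tray centre [493.8 251.9] edges [[159.3000030517578, 166.6999969482422], [187.60000610351562, 76.69999694824219]] area 1510.25
tray [522.48526172 244.93377135 -13.24258018] -130.5844268798828
long [449.47959184 262.11434656]
wide [542.63877941 190.87976386]
clamp [ 622.49183721 -305.13038344 -168.06865121] 0.007881594304388423 stem [ 644.01654957 -300.58211365]
```

View pics/cf.png

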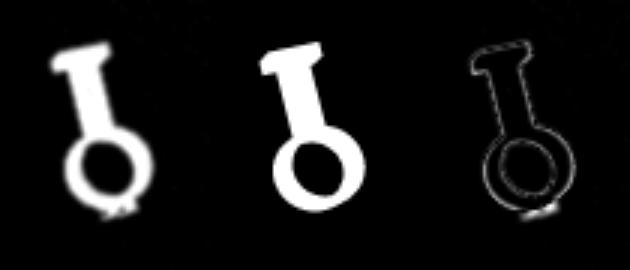

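>>> arm_command(
  plan=[
    [1,0.186,0.4,-0.08,-13.5],
    [1,0.186,0.4,-0.08,-13.5],
    [1,0.186,0.4,-0.08,-13.5],
    [1,0.186,0.4,-0.08,-13.5],
    [1,0.186,0.4,-0.08,-13.5],
    [1,0.186,0.4,-0.08,-13.5],
    [1,0.186,0.4,-0.08,-13.5],
    [1,0.186,0.4,-0.08,-13.5],
    [1,0.186,0.4,-0.08,-13.5],
    [1,0.186,0.4,-0.08,-13.5],
  ],
)

```text
time: 1.75
tool_pos: [0.426, -0.0962, 0.1259]
ee_rot: [-3.141, -0.001, -1.357]
wrist_force: [-0.3, 0.2, -0.1]
width: 0.0939
```

```bash
cat > w.py <<'E'
from h import *
from scipy.spatial.transform import Rotation as Ro
import sys
def wsnap(f):
    o=robot.get_obs(); s=snap('wrist',f)
    R=Ro.from_euler('xyz',o['ee_rot']).as_matrix(); H=np.array(s['hand_eye'])
    s['rotation']=R@H[:3,:3]; s['position']=R@H[:3,3]+o['tool_pos']; s['obs']=o; return s
def wrect(s,z,x0,x1,y0,y1,st=.0005):
    xs=np.arange(x1,x0,-st); ys=np.arange(y1,y0,-st)
    X,Y=np.meshgrid(xs,ys,indexing='ij')
    c=(np.stack([X,Y,np.full_like(X,z)],-1)-s['position'])@s['rotation']
    rr=np.hypot(c[...,0],c[...,1]); t=np.arctan2(rr,c[...,2])
    u=c[...,0]/rr*t*s['fx']+s['cx']; v=c[...,1]/rr*t*s['fy']+s['cy']
    return cv2.remap(s['image'],u.astype(np.float32),v.astype(np.float32),cv2.INTER_CUBIC),xs,ys
E
python3 - <<'E'
from w import *
o=robot.get_obs();print(o['time'],o['tool_pos'],np.degrees(o['ee_rot']),o['width'])
s=wsnap('w1.png'); print(s['position'],s['fx'],s['cx'],s['cy'],np.round(s['rotation'],2).tolist())
R,xs,ys=wrect(s,.005,.3359,.5159,-.184,-.004); cv2.imwrite('pics/w1r.png',R[:,:,::-1])
E
```

```text
1.75 [ 0.42604006 -0.09623991  0.12593381] [-1.79983556e+02 -6.20113870e-02 -7.77226690e+01] 0.0938880564320284
[ 0.49046661 -0.0826341   0.30432999] 297.3186396354542 254.7841706849053 193.38989402722237 [[0.21, -0.95, -0.22], [-0.98, -0.21, -0.05], [0.0, 0.23, -0.97]]
```

View pics/w1.png

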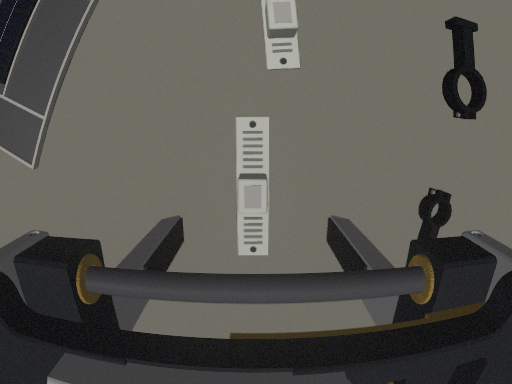

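View pics/w1r.png

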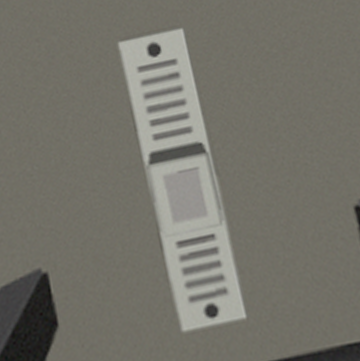

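Run:
```python
from w import *
s=wsnap('w2.png');print(s['obs']['tool_pos'],np.degrees(s['obs']['ee_rot']))
R,xs,ys=wrect(s,.005,.3359,.5159,-.184,-.004)
m=(cv2.GaussianBlur(R,(0,0),1.5).mean(2)>140).astype(np.uint8)
m=cv2.morphologyEx(m,cv2.MORPH_CLOSE,np.ones((31,31)))
k,l,st,c=cv2.connectedComponentsWithStats(m);i=1+np.argmax(st[1:,4])
cs,_=cv2.findContours((l==i).astype(np.uint8),cv2.RETR_EXTERNAL,cv2.CHAIN_APPROX_NONE);ct=max(cs,key=len)
P=np.stack([xs[ct[:,0,1]],ys[ct[:,0,0]]],1)*1000
print(cv2.minAreaRect(P.astype(np.float32)))
```

```text
[ 0.42599344 -0.09636909  0.12595005] [-1.79976802e+02 -5.43878616e-02 -7.77564973e+01]
((426.0438537597656, -94.97821044921875), (148.21585083007812, 33.447139739990234), 12.42186450958252)
```

>>> arm_command(
  plan=[
    [1,0,0.0015,-0.05,0],
    [1,0,0.0015,-0.09,0],
    [1,0,0.0015,-0.11,0],
    [1,0,0.0015,-0.116,0],
    [1,0,0.0015,-0.116,0],
    [1,0,0.0015,-0.116,0],
  ],
)

```text
time: 2.6
tool_pos: [0.4272, -0.094, 0.0109]
ee_rot: [-3.139, -0.002, -1.355]
wrist_force: [0.4, -0.1, 0.4]
width: 0.0942
```

>>> arm_command(
  plan=[
    [0.5,0,0,0,0],
    [0.3,0,0,0,0],
    [0.1,0,0,0,0],
    [0.1,0,0,0,0],
    [0.1,0,0,0,0],
    [0.1,0,0,0,0],
    [0.1,0,0,0,0],
    [0.1,0,0,0,0],
  ],
)

```text
time: 3.6
tool_pos: [0.4261, -0.0934, 0.0095]
ee_rot: [3.142, -0.0, -1.355]
wrist_force: [0.1, -1.1, -0.1]
width: 0.0276
```

>>> arm_command(
  plan=[
    [0.1,0,0,0.03,0],
    [0.1,0,0,0.07,0],
    [0.1,0.003,0.05,0.1,8],
    [0.1,0.007,0.1,0.1,18],
    [0.1,0.01,0.15,0.1,28],
    [0.1,0.013,0.2,0.1,38],
    [0.1,0.016,0.25,0.1,48],
    [0.1,0.019,0.3,0.1,56],
    [0.1,0.022,0.34,0.1,62],
    [0.1,0.0235,0.356,0.1,64.4],
  ],
)

```text
time: 4.85
tool_pos: [0.4492, 0.2644, 0.109]
ee_rot: [3.141, 0.001, -0.227]
wrist_force: [-0.4, 0.0, -1.6]
width: 0.028
```

Run:
```python
from w import *
o=robot.get_obs()
s=wsnap('w3.png'); o=s['obs'];print(o['time'],o['tool_pos'],np.degrees(o['ee_rot']),o['width'])
snap('top','top3.png')
```

```text
4.85 [0.4491713  0.26440915 0.10900689] [ 1.79969848e+02  3.85793340e-02 -1.29927797e+01] 0.02801531503755285
```

View pics/w3.png

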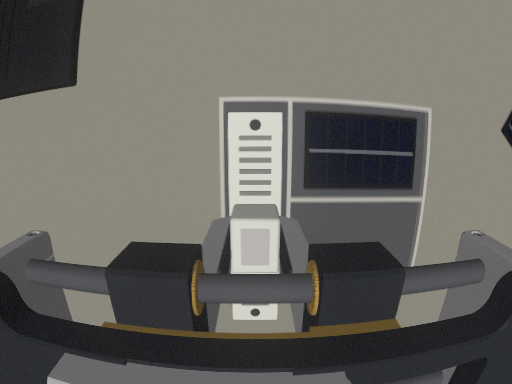

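View pics/top3.png

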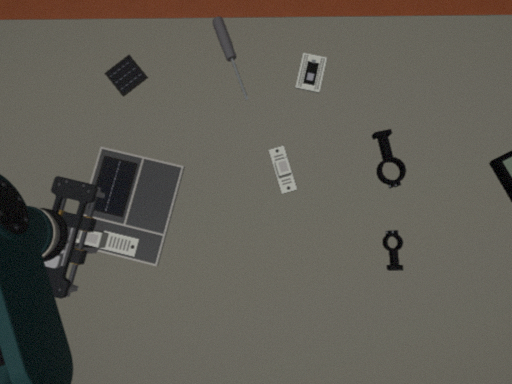

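```bash
cat > tf.py <<'E'
from w import *
from scipy.optimize import minimize
def wproj(s,P):
    c=(P-s['position'])@s['rotation']; rr=np.hypot(c[:,0],c[:,1]); t=np.arctan2(rr,c[:,2])
    return np.stack([c[:,0]/rr*t*s['fx']+s['cx'],c[:,1]/rr*t*s['fy']+s['cy']],1)
def trayfit(s,vis,p0=(522.5,244.9,-13.24)):
    t=np.linspace(-1,1,300)
    H=lambda x0,y0,x1,y1:np.stack([(x0+x1)/2+(x1-x0)/2*t,(y0+y1)/2+(y1-y0)/2*t],1)
    X,Y=107,92;xd=-43;yd=-4
    L=np.vstack([H(-X,-Y,-X,Y),H(X,-Y,X,Y),H(-X,-Y,X,-Y),H(-X,Y,X,Y),H(xd,-Y,xd,Y),H(xd,yd,X,yd)])
    G=cv2.GaussianBlur(s['image'],(0,0),1.).astype(np.float32).mean(2)
    def W(p,L):
        a=np.radians(p[2]);c,s_=np.cos(a),np.sin(a)
        return np.c_[p[0]+c*L[:,0]-s_*L[:,1],p[1]+s_*L[:,0]+c*L[:,1],np.full(len(L),10.)]/1000
    uv=wproj(s,W(p0,L)); k=vis(uv); Lk=L[k]
    def f(p):
        q=wproj(s,W(p,Lk)).astype(np.float32)
        return -cv2.remap(G,q[None,:,0].copy(),q[None,:,1].copy(),cv2.INTER_LINEAR).mean()
    b=None
    for d in np.random.default_rng(0).uniform(-1,1,(12,3))*[4,4,1.5]:
        x=np.array(p0)+d; r=minimize(f,x,method='Nelder-Mead',options=dict(initial_simplex=x+np.vstack([np.zeros(3),np.diag([3,3,1.5])]),xatol=.01,fatol=1e-4))
        if b is None or r.fun<b.fun:b=r
    p=b.x;a=np.radians(p[2]);M=np.array([[np.cos(a),-np.sin(a)],[np.sin(a),np.cos(a)]])
    print('tray',p,b.fun,k.sum(),'long',p[:2]+M@[-75,0],'wide',p[:2]+M@[28,-48]); return p
E
python3 - <<'E'
from tf import *
s=wsnap('w4.png');o=s['obs'];print(o['tool_pos'],np.degrees(o['ee_rot']))
trayfit(s,lambda q:(q[:,1]<195)&(q[:,1]>0)|((q[:,0]>320)&(q[:,1]<230)))
z=o['tool_pos'][2]-.005
R,xs,ys=wrect(s,z,.35,.55,.16,.36); cv2.imwrite('pics/w4r.png',R[:,:,::-1]); print(xs[0],ys[0])
E
```

```text
[0.44937953 0.26342917 0.10903163] [ 1.79957267e+02  3.34181190e-02 -1.31239708e+01]
tray [522.38044027 243.32168007 -13.18699289] -175.02291870117188 1054 long [449.35813648 260.43141847] wide [538.69186778 190.19976997]
0.55 0.36
```

View pics/w4r.png

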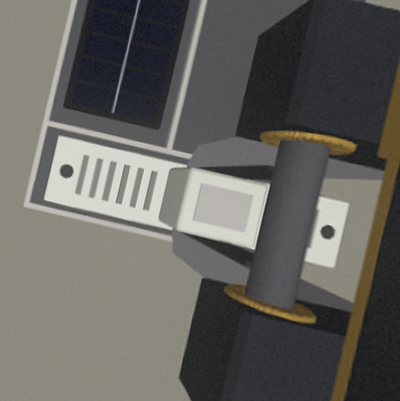

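>>> arm_command(
  plan=[
    [0.1,0,-0.0005,-0.04,0],
    [0.1,0,-0.0005,-0.065,0],
    [0.1,0,-0.0005,-0.08,0],
    [0.1,0,-0.0005,-0.085,0],
    [0.1,0,-0.0005,-0.085,0],
    [0.1,0,-0.0005,-0.085,0],
  ],
)

```text
time: 5.75
tool_pos: [0.4506, 0.2624, 0.0258]
ee_rot: [-3.14, -0.002, -0.231]
wrist_force: [0.0, 0.0, -0.5]
width: 0.0281
```

Run:
```python
from w import *
s=wsnap('w5.png');o=s['obs'];print(o['tool_pos'],np.degrees(o['ee_rot']))
z=o['tool_pos'][2]-.005
R,xs,ys=wrect(s,z,.35,.55,.16,.36); cv2.imwrite('pics/w5r.png',cv2.resize(R[:,:,::-1],None,fx=1.5,fy=1.5));
```

```text
[0.45055939 0.26243863 0.02577694] [-1.79919668e+02 -1.15978886e-01 -1.32286588e+01]
```

View pics/w5r.png

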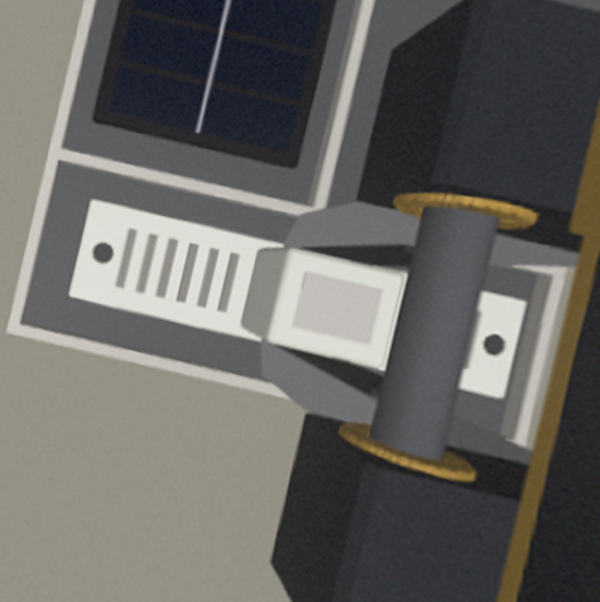

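>>> arm_command(
  plan=[
    [0.1,0,0,-0.006,0],
    [0.1,0,0,-0.01,0],
    [0.1,0,0,-0.011,0],
    [0.1,0,0,-0.011,0],
  ],
)

```text
time: 6.3
tool_pos: [0.4495, 0.2621, 0.0133]
ee_rot: [3.141, 0.0, -0.231]
wrist_force: [-0.2, -0.3, -0.8]
width: 0.0279
```

```bash
cat > c.py <<'E'
from tf import *
import sys
f=sys.argv[1]
s=wsnap(f);o=s['obs'];print(o['tool_pos'],np.degrees(o['ee_rot']),s['position'])
p=trayfit(s,lambda q:(q[:,1]<195)&(q[:,1]>0)|((q[:,0]>320)&(q[:,1]<230)))
R,xs,ys=wrect(s,.0085,.35,.55,.16,.36); cv2.imwrite('pics/r'+f,cv2.resize(R[:,:,::-1],None,fx=1.5,fy=1.5))
E
python3 c.py w6.png
```

```text
[0.44947468 0.2621405  0.01327084] [ 1.79982799e+02  1.54536341e-02 -1.32083957e+01] [0.46465773 0.32581262 0.19162838]
tray [522.2226072  243.94775665 -13.10721102] -190.79879760742188 863 long [449.17654964 260.95579813] wide [538.60798881 190.848611  ]
```

View pics/rw6.png

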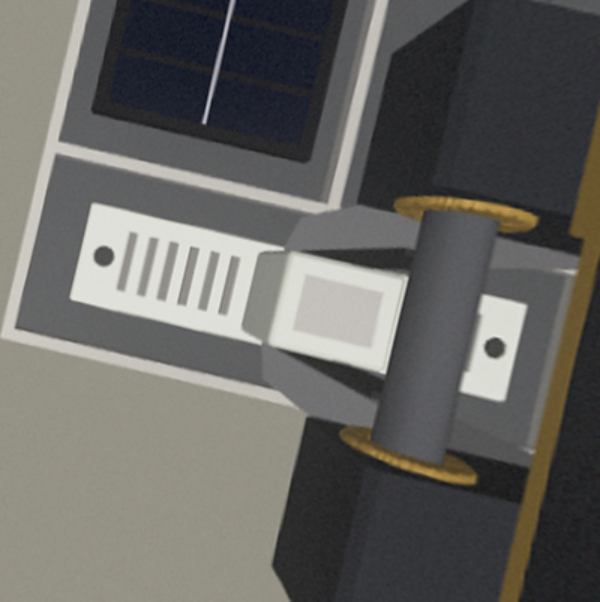

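>>> arm_command(
  plan=[
    [0.1,-0.0005,0,-0.001,0],
    [0.1,-0.0005,0,-0.001,0],
    [0.1,-0.0005,0,-0.001,0],
    [0.5,-0.0005,0,-0.001,0],
    [0.5,-0.0005,0,-0.001,0],
    [0.5,-0.0005,0,-0.001,0],
    [0.5,-0.0005,0,-0.001,0],
  ],
)

```text
time: 7.22
tool_pos: [0.4492, 0.2622, 0.0126]
ee_rot: [-3.142, -0.0, -0.231]
wrist_force: [0.8, -0.2, -0.3]
width: 0.047
```

>>> arm_command(
  plan=[
    [0.5,0,0,0.03,0],
    [0.5,0,0,0.09,0],
    [0.5,0,0,0.11,0],
    [0.5,0,-0.05,0.12,0],
  ],
)

```text
time: 7.72
tool_pos: [0.4502, 0.2139, 0.1348]
ee_rot: [-3.139, -0.004, -0.226]
wrist_force: [0.5, -0.2, -0.4]
width: 0.0471
```

```bash
python3 c.py w7.png
```

```text
[0.45020974 0.21385168 0.1348231 ] [-179.83447755   -0.20537843  -12.94992018] [0.46430061 0.27718908 0.31338915]
tray [522.70678579 241.66171946 -13.19924111] -161.21580505371094 1514 long [449.68814124 258.78706759] wide [539.00685696 188.53632366]
```

View pics/rw7.png

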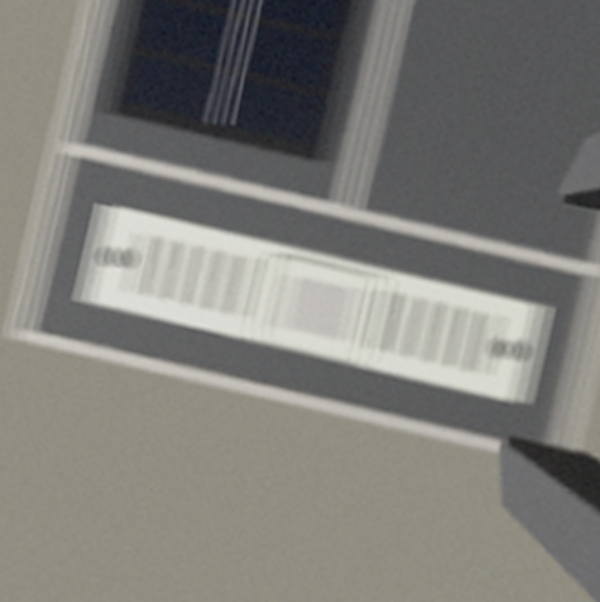

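```bash
python3 c.py w8.png; python3 c.py w9.png
```

```text
[0.45034163 0.20738071 0.13538602] [179.82647886  -0.30256383 -13.27583735] [0.46474531 0.27173884 0.31356024]
tray [522.48009425 243.93632218 -13.21812123] -181.59263610839844 1534 long [449.46709681 261.08573049] wide [538.76265864 190.80555805]
[0.45011489 0.20970618 0.13436385] [-179.99836624   -0.2037107   -13.4020143 ] [0.46483443 0.2734284  0.31274195]
tray [522.23488427 244.13715379 -13.20541045] -181.3886260986328 1527 long [449.21808412 261.27036412] wide [538.52923505 191.01000318]
```

View pics/rw9.png

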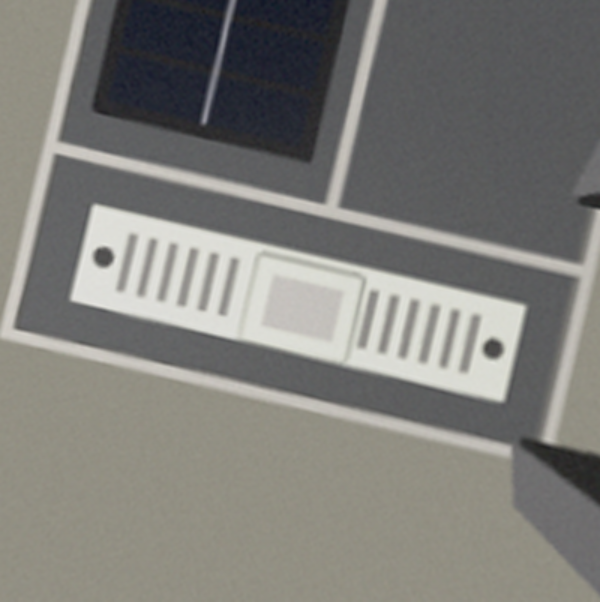

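>>> arm_command(
  plan=[
    [1,0.194,-0.51,0,-64.8],
    [1,0.194,-0.51,0,-64.8],
    [1,0.194,-0.51,0,-64.8],
    [1,0.194,-0.51,0,-64.8],
    [1,0.194,-0.51,0,-64.8],
    [1,0.194,-0.51,0,-64.8],
    [1,0.194,-0.51,0,-64.8],
    [1,0.194,-0.51,0,-64.8],
    [1,0.194,-0.51,0,-64.8],
    [1,0.194,-0.51,0,-64.8],
  ],
)

```text
time: 9.12
tool_pos: [0.6434, -0.3001, 0.1294]
ee_rot: [3.139, 0.002, -1.365]
wrist_force: [-0.1, 0.1, -0.6]
width: 0.0936
```

>>> arm_command(
  plan=[
    [1,0,0,0,0],
    [1,0,0,0,0],
    [1,0,0,0,0],
  ],
)

```text
time: 9.5
tool_pos: [0.6433, -0.2963, 0.1332]
ee_rot: [-3.141, -0.0, -1.36]
wrist_force: [-0.1, 0.4, -0.6]
width: 0.094
```

```bash
cat > cf.py <<'E'
from tf import *
import sys
# clamp fit in wrist view; args file, x y yaw, zbase
f=sys.argv[1]; q0=np.array(list(map(float,sys.argv[2:5]))); zb=float(sys.argv[5]); thr=float(sys.argv[6]) if len(sys.argv)>6 else 60
s=wsnap(f);o=s['obs'];print(o['time'],o['tool_pos'],np.degrees(o['ee_rot']),o['width'],s['position'])
th=np.linspace(0,2*np.pi,80); seg=lambda a,b:np.linspace(a,b,20)
ring=np.stack([26+28*np.cos(th),28*np.sin(th)],1)
rect_=lambda x0,x1,y0,y1:np.array([[x0,y0],[x1,y0],[x1,y1],[x0,y1]],float)
parts=[ring,rect_(-60,-50,-18,18),rect_(-55,0,-8,8)]
h=np.stack([26+21*np.cos(th),21*np.sin(th)],1)
def W(q,b,z):
    a=np.radians(q[2]);M=np.array([[np.cos(a),-np.sin(a)],[np.sin(a),np.cos(a)]])
    return wproj(s,np.c_[q[:2]+b@M.T,np.full(len(b),zb+z)]/1000)
allp=np.vstack([W(q0,b,z) for b in parts for z in (0,24)]); lo=np.floor(allp.min(0)-12).astype(int).clip(0); hi=np.ceil(allp.max(0)+12).astype(int)
hi=np.minimum(hi,[512,384]); w,hh=hi-lo; S=4
G=cv2.GaussianBlur(s['image'],(0,0),.7).mean(2)[lo[1]:hi[1],lo[0]:hi[0]]
D=np.clip((thr+20-G)/40,0,1)
def ren(q):
    im=np.zeros((hh*S,w*S),np.uint8); T=lambda p:np.round(((p+.5-lo)*S-.5)*16).astype(np.int32)
    for b in parts: cv2.fillConvexPoly(im,cv2.convexHull(np.vstack([T(W(q,b,0)),T(W(q,b,24))])),255,shift=4)
    A=np.zeros_like(im);B=np.zeros_like(im)
    cv2.fillPoly(A,[T(W(q,h,0))],255,shift=4);cv2.fillPoly(B,[T(W(q,h,24))],255,shift=4); im[(A>0)&(B>0)]=0
    return cv2.resize(im,(int(w),int(hh)),interpolation=cv2.INTER_AREA)/255.
r=min((minimize(lambda q:((ren(q)-D)**2).mean(),x,method='Nelder-Mead',options=dict(initial_simplex=x+np.vstack([np.zeros(3),np.diag([4,4,3])]),xatol=.02)) for x in (q0,q0+[-3,3,-2],q0+[3,-3,2])),key=lambda r:r.fun)
a=np.radians(r.x[2]);print('clamp',r.x,r.fun,'stem',r.x[:2]-22*np.array([np.cos(a),np.sin(a)]))
cv2.imwrite('pics/cf_'+f,cv2.resize((np.hstack([G/255,D,ren(r.x),abs(D-ren(r.x))])*255).astype(np.uint8),None,fx=2,fy=2)[:,:800])
E
python3 cf.py w10.png 622.5 -305 -168 0 60
```

```text
9.5 [ 0.64329365 -0.29631968  0.13320194] [-1.79966168e+02 -2.14780823e-02 -7.79159311e+01] 0.09396266021191907 [ 0.70774105 -0.28306649  0.31161821]
clamp [ 623.13240735 -305.91033127 -168.03838969] 0.022443653631902188 stem [ 644.65471447 -301.35069356]
```

View pics/w10.png

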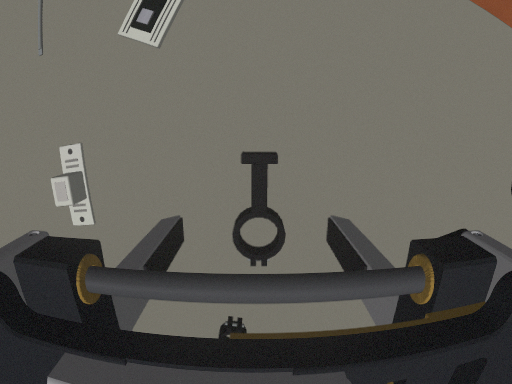

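View pics/cf_w10.png

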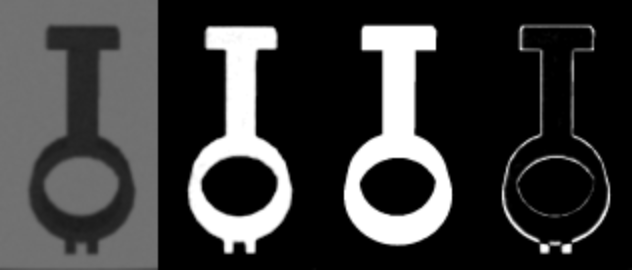

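>>> arm_command(
  plan=[
    [1,0.001,-0.0045,-0.05,0],
    [1,0.001,-0.0045,-0.095,0],
    [1,0.001,-0.0045,-0.118,0],
    [1,0.001,-0.0045,-0.126,0],
    [1,0.001,-0.0045,-0.128,0],
    [1,0.001,-0.0045,-0.128,0],
    [1,0.001,-0.0045,-0.128,0],
  ],
)

```text
time: 10.42
tool_pos: [0.6451, -0.3028, 0.0064]
ee_rot: [-3.139, -0.002, -1.362]
wrist_force: [-0.0, 0.3, 0.1]
width: 0.094
```

>>> arm_command(
  plan=[
    [0.5,0,0.001,-0.001,0],
    [0.3,0,0.001,-0.001,0],
    [0.0,0,0.001,-0.001,0],
    [0.0,0,0.001,-0.001,0],
    [0.0,0,0.001,-0.001,0],
    [0.0,0,0.001,-0.001,0],
    [0.0,0,0.001,-0.001,0],
    [0.0,0,0.001,-0.001,0],
    [0.0,0,0.001,-0.001,0],
  ],
)

```text
time: 11.55
tool_pos: [0.6441, -0.3013, 0.0035]
ee_rot: [-3.142, -0.0, -1.362]
wrist_force: [0.2, 0.3, -0.2]
width: 0.0156
```

>>> arm_command(
  plan=[
    [0,0,0,0.03,0],
    [0,0,0,0.07,0],
    [0,-0.008,0.05,0.1,-3],
    [0,-0.016,0.1,0.1,-6],
    [0,-0.024,0.15,0.1,-9],
    [0,-0.033,0.2,0.1,-12],
    [0,-0.041,0.25,0.1,-15],
    [0,-0.05,0.3,0.1,-18],
    [0,-0.058,0.35,0.1,-21],
    [0,-0.066,0.4,0.1,-23],
  ],
)

```text
time: 12.8
tool_pos: [0.5776, 0.1002, 0.1035]
ee_rot: [-3.141, -0.0, -1.764]
wrist_force: [0.0, 0.1, -0.6]
width: 0.016
```

>>> arm_command(
  plan=[
    [0,-0.007,0.045,0,-1.5],
    [0,-0.012,0.075,0,-2.2],
    [0,-0.014,0.086,0,-2.2],
    [0,-0.014,0.086,0,-2.2],
    [0,-0.014,0.086,0,-2.2],
    [0,-0.014,0.086,0,-2.2],
  ],
)

```text
time: 13.55
tool_pos: [0.5644, 0.1834, 0.1035]
ee_rot: [-3.142, -0.0, -1.803]
wrist_force: [0.5, -0.1, -0.8]
width: 0.0159
```

Run:
```python
from w import *
s=wsnap('w11.png');o=s['obs'];print(o['time'],o['tool_pos'],np.degrees(o['ee_rot']),o['width'])
```

```text
13.55 [0.56444357 0.18340742 0.10347947] [-1.79996848e+02 -2.40712045e-02 -1.03312808e+02] 0.015850432244088445
```

View pics/w11.png

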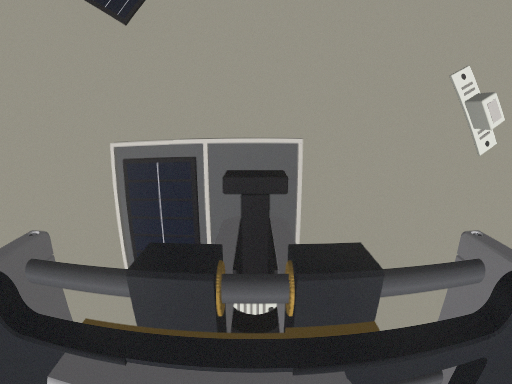

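>>> arm_command(
  plan=[
    [0,-0.0005,0.0015,-0.04,0.1],
    [0,-0.0005,0.0015,-0.07,0.1],
    [0,-0.0005,0.0015,-0.085,0.1],
    [0,-0.0005,0.0015,-0.088,0.1],
    [0,-0.0005,0.0015,-0.088,0.1],
    [0,-0.0005,0.0015,-0.088,0.1],
  ],
)

```text
time: 14.35
tool_pos: [0.5648, 0.1864, 0.0171]
ee_rot: [-3.139, 0.001, -1.8]
wrist_force: [-1.2, 0.0, -1.1]
width: 0.0154
```

Run:
```python
from tf import *
s=wsnap('w12.png');o=s['obs'];print(o['time'],o['tool_pos'],np.degrees(o['ee_rot']),o['width'],s['position'])
p=trayfit(s,lambda q:(q[:,1]<225)&(q[:,1]>0),(522.3,244,-13.2))
zt=o['tool_pos'][2]-.0035+.024
R,xs,ys=wrect(s,zt,.5,.66,.11,.27);cv2.imwrite('pics/w12r.png',cv2.resize(R[:,:,::-1],None,fx=1.8,fy=1.8))
```

```text
14.35 [0.56477907 0.18640619 0.01714153] [-1.79849599e+02  6.99002344e-02 -1.03115638e+02] 0.015411872648643693 [0.62857679 0.1707252  0.19569131]
tray [522.27287402 243.46076454 -13.16680237] -201.761962890625 552 long [449.24454544 260.54476947] wide [538.6030202  190.34460574]
```

View pics/w12r.png

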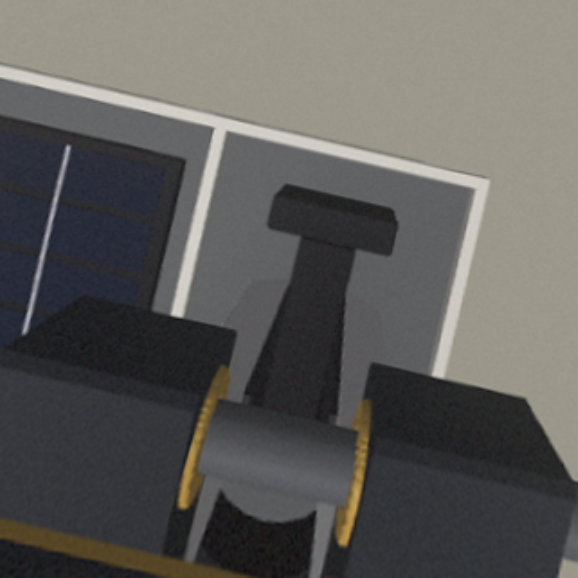

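View pics/w12.png

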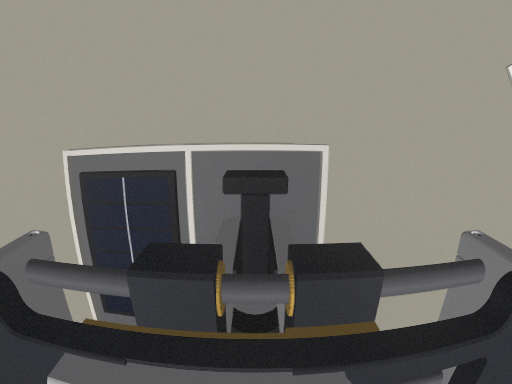

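>>> arm_command(
  plan=[
    [0,-0.001,-0.001,-0.004,0],
    [0,-0.001,-0.001,-0.0065,0],
    [0,-0.001,-0.001,-0.0075,0],
    [0,-0.001,-0.001,-0.0075,0],
    [0,-0.001,-0.001,-0.0075,0],
  ],
)

```text
time: 15.02
tool_pos: [0.5627, 0.1852, 0.0081]
ee_rot: [-3.141, -0.0, -1.8]
wrist_force: [-0.3, 0.0, -0.8]
width: 0.0154
```

Run:
```python
from tf import *
s=wsnap('w13.png');o=s['obs'];print(o['time'],o['tool_pos'],np.degrees(o['ee_rot']),o['wrist_force'],s['position'])
p=trayfit(s,lambda q:(q[:,1]<225)&(q[:,1]>0),(522.3,244,-13.2))
zt=o['tool_pos'][2]-.0035+.024
R,xs,ys=wrect(s,zt,.5,.66,.11,.27);cv2.imwrite('pics/w13r.png',cv2.resize(R[:,:,::-1],None,fx=1.8,fy=1.8))
```

```text
15.025 [0.56269469 0.18520046 0.00805064] [-1.79993661e+02 -2.65449771e-03 -1.03111591e+02] [-0.33254762  0.01959306 -0.75849106] [0.62698424 0.16964292 0.18643529]
tray [522.31352104 243.45106487 -13.18083125] -202.7174530029297 545 long [449.28937767 260.5529503 ] wide [538.63066123 190.33090923]
```

View pics/w13r.png

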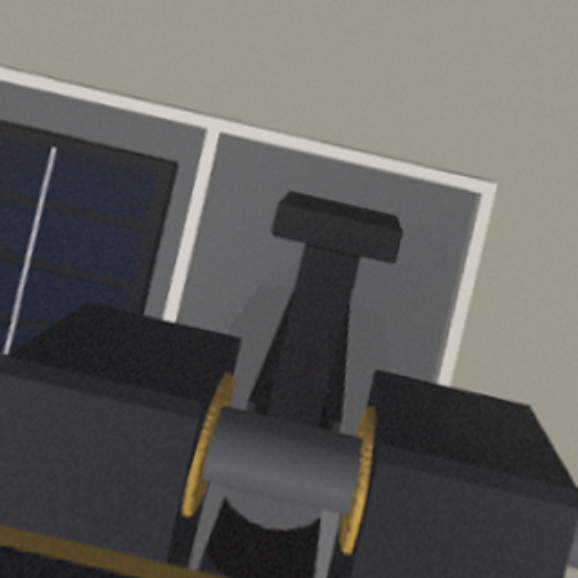

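>>> arm_command(
  plan=[
    [0,0.0007,0,-0.001,0],
    [0,0.0007,0,-0.0015,0],
    [0,0.0007,0,-0.0015,0],
    [0,0.0007,0,-0.0015,0],
    [0.4,0.0007,0,-0.0015,0],
    [0.4,0.0007,0,-0.0015,0],
    [0.4,0.0007,0,-0.0015,0],
    [0.4,0.0007,0,-0.0015,0],
  ],
)

```text
time: 16.08
tool_pos: [0.5634, 0.1852, 0.0066]
ee_rot: [-3.141, -0.0, -1.8]
wrist_force: [-0.0, 0.5, 0.9]
width: 0.0377
```

Retreat and look.

>>> arm_command(
  plan=[
    [0.4,0,0,0.03,0],
    [0.4,0,0,0.08,0],
    [0.4,0,0,0.14,0],
    [0.4,0,-0.06,0.2,0],
    [0.4,0,-0.12,0.2,0],
    [0.4,0,-0.18,0.2,0],
    [0.4,0,-0.24,0.2,0],
    [0.4,0,-0.26,0.2,0],
    [0.4,0,-0.26,0.2,0],
    [0.4,0,-0.26,0.2,0],
  ],
)

```text
time: 17.32
tool_pos: [0.5633, -0.0741, 0.2065]
ee_rot: [3.141, 0.001, -1.799]
wrist_force: [-0.4, 0.6, -0.0]
width: 0.0375
```

```bash
python3 fit.py | grep -v '^[(\[]' | head -20
python3 - <<'E'
import cv2
a=cv2.imread('pics/top1.png');cv2.imwrite('pics/top_end.png',cv2.resize(a,(800,600),interpolation=cv2.INTER_CUBIC))
E
python3 - <<'E'
from m import *
import cv2
seg('bar2',.008,.449,.261,.09,lambda G:G.mean(2)>150)
R,xs,ys=rect(.02,.40,.64,.11,.36);cv2.imwrite('pics/end_r.png',R[:,:,::-1])
E
```

```text
tray [0.5194163  0.24373486 0.01      ]
bar [ 0.42486692 -0.09400534  0.036     ]
clamp [ 0.61762158 -0.30459599  0.024     ]
sb [ 0.5983352  -0.08378337  0.036     ]
tray [0.5194163  0.24373486 0.01      ]
(641, 640, 3) 0.6794163013273817 0.40373485547670357
bar [ 0.42486692 -0.09400534  0.036     ]
(361, 360, 3) 0.5148669150607995 -0.004005335762198997
clamp [ 0.61762158 -0.30459599  0.024     ]
(300, 301, 3) 0.6926215817683279 -0.2295959863289349
sb [ 0.5983352  -0.08378337  0.036     ]
(300, 300, 3) 0.6733352028454802 -0.008783370758214712
[40.60770975 63.1723356  63.80272109]
bar centre [486.8 -68.2] edges [[1.5, 90.0], [1.5, 0.0]] area 3.0Traceback (most recent call last):
  File "fit.py", line 1, in <module>
    from m import *
  File "m.py", line 31, in <module>
    bar=seg('bar',.005,.425,-.094,.09,lambda G:G.mean(2)>140)
  File "m.py", line 22, in seg
    i=1+np.argmax(st[1:,4]); m=(l==i).astype(np.uint8)
        ~~~~~~~~~^^^^^^^^^^
    return _wrapfunc(a, 'argmax', axis=axis, out=out, **kwds)
    return bound(*args, **kwds)
ValueError: attempt to get argmax of an empty sequence
Traceback (most recent call last):
  File "m.py", line 32, in <module>
    cl=seg('clamp',.012,.617,-.304,.08,lambda G:G.mean(2)<60)
  File "m.py", line 22, in seg
    i=1+np.argmax(st[1:,4]); m=(l==i).astype(np.uint8)
        ~~~~~~~~~^^^^^^^^^^
ValueError: attempt to get argmax of an empty sequence
```

View pics/top_end.png

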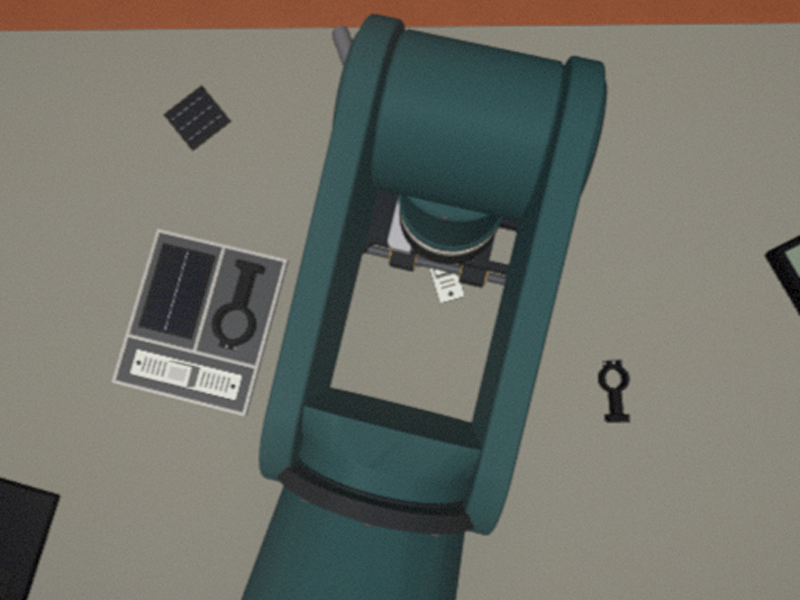

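```bash
sed '/^print(rect(.005/,$d' m.py | sed "/^for n,z,u,v/,/xs\[0\],ys\[0\])/d" > m2.py
python3 - <<'E'
from m2 import *
seg('bar2',.008,.449,.261,.085,lambda G:cv2.morphologyEx((G.mean(2)>165).astype(np.uint8),cv2.MORPH_OPEN,np.ones((13,13))))
P,_=seg('cl2',.018,.5425,.19,.075,lambda G:G.mean(2)<68)
src=open('fit.py').read().replace('from m import *','')
src=src.replace('u0,v0=355,115','u0,v0=130,150').replace("(100-Gi)/80","(78-Gi)/25").replace("[624,-305,-168.4],[618,-306,-170],[628,-303,-166]","[542,190,166.8],[538,192,165],[546,187,169]").replace("W(b,0),W(b,24)","W(b,3),W(b,27)").replace('W(h,0)','W(h,3)').replace('W(h,24)','W(h,27)').replace('70*S','45*S').replace('(70,90)','(45,90)').replace('u0+70','u0+45')
exec(src)
E
```

```text
bar2 centre [457.2 294.9] edges [[33.599998474121094, 166.89999389648438], [80.30000305175781, 76.9000015258789]] area 2127.25
cl2 centre [542.8 189. ] edges [[121.5999984741211, 166.0], [62.20000076293945, 76.0]] area 3461.25
tray [522.47724262 244.94967341 -13.23229386] -173.66453552246094
long [449.46848947 262.11714162]
wide [542.6404643  190.89928496]
clamp [542.42566544 189.96850909 166.89931274] 0.035950725732268214 stem [563.85307691 184.9819233 ]
```

View pics/cf.png

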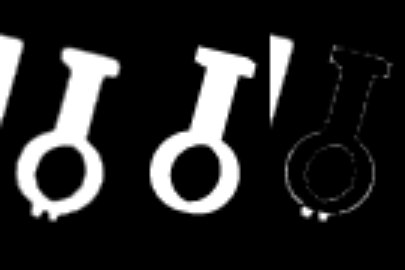

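View pics/seg_bar2.png

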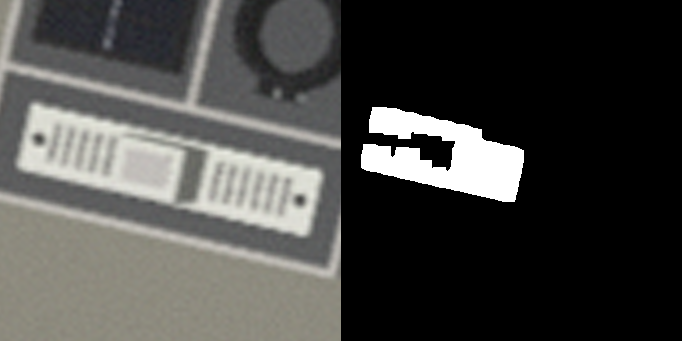

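Run:
```python
from h import *
o=robot.get_obs();print(o['time'],abs(o['qvel']).max(),o['wrist_force'])
print(robot.close_job())
```

```text
17.475 0.002520032773381816 [ 0.60620639 -0.01321106 -1.06083143]
the job is handed in; nothing more can be done
None
```

I packed both parts and handed the job in at about 17.5 s of the 56 s allowed. I placed the longer white arm in the long compartment first, then the larger clamp in the other empty one. Both were set down before the gripper opened, and the arm was well clear and still at hand-in.

My last checks, from the top camera after the arm had moved away:
- **Clamp:** about 1 mm from the centre of its compartment and about 0.1° off its line, from a model fit.
- **Long arm:** about 1 mm from the centre along its compartment, read by eye from the picture. The wrist camera, before the clamp was placed, had also put it within about 1 mm. The automatic outline of it in the last top picture failed because it caught only part of the strip.
- **Camera agreement:** the top and wrist cameras put the tray up to about 1 mm apart in y, within their calibration.
- **Other parts:** the smaller clamp shows untouched. The shorter arm was partly hidden behind the robot, but what showed was in place and I never went near it.

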